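# Nip up the lid screws of a wall case before packing

## Task

This wall case is about to be packed, and some of its three slotted lid screws were only run in by hand, though they look alike. Take the stubby flat driver out of its wooden stand, try each screw clockwise with the blade well down in the slot, and run every loose one in until it is fully tight; stop as soon as a screw binds and do not wrench on it, or the slot is spoilt. Then stand the driver back in its stand, blade down, and leave the other things on the bench where they are.

Things in the scene. Friction and masses are not known exactly. Their poses are not given: they have to be found in the camera images.
- case: grey wall case, closed, fixed on a black anti-slip mat (180 x 270 x 4 mm); it does not move. Body 120 mm (own x) by 170 mm (own y), lid's top 81 mm above the bench, hinge on the +x side. Tabs with tops 72 mm up carry the screws, centred at own (0, 106), (0, -106) and (-81, 0) mm. Origin: centre of the mat's underside, on the bench; z up.
- screw_a: one of three alike captive lid screws, on any of the three tabs: steel head 21 mm across, sunk in a black collar (inside 26 mm wide, rim 3 mm above the head). Straight slot across it, 4.4 mm wide, 5.5 mm deep, open-ended. Origin: centre of the slot's floor; x along the slot (any direction), z up. Right-hand thread, 4 mm a turn: clockwise from above tightens.
- screw_b: another lid screw, same as screw_a. Each starts tight or up to 70 degrees (1.2 rad) short of tight; the slot's direction does not show it, and a loose head stands under 0.8 mm proud. Running it in takes about 0.12 N m; when tight it stops dead.
- screw_c: the third lid screw, same as screw_a. Any screw's slot is spoilt if the blade bears on it with over 160 N (all contacts of blade and slot added up; about 0.6 N m of twist); stopping at 0.2 to 0.4 N m is ample. Once a screw binds, a stiff hand's twist climbs about 0.2 N m per 0.1 rad. The blade has some 7 degrees of play each way in a slot.
- driver: stubby flat driver, 114 mm, 0.11 kg, black handle. Origin: middle of the blade's tip; z up the shaft; x along the blade's width. Blade 15 mm wide, 2.4 thick; shaft 9 mm thick to z = 52; collar 30 mm across, z 52 to 58; hexagonal handle z 58 to 110, 28 mm across flats (facing own x and every 60 degrees from it); steel bar in its end along x. Starts upright in the stand, hung by its collar.
- stand: wooden block 56 x 56 x 60 mm on a 78 mm square foot, fixed, with one upright round hole 24 mm wide and 56 mm deep in the middle of its top, rim chamfered. Origin: centre of its underside, so the hole's axis is its z axis. With the driver in place, collar on the block's top, the blade's tip is 8 mm above the origin.
- cross_driver: red cross-head screwdriver lying on the bench, 30 x 210 x 29 mm; not needed, leave it alone. Origin: centre of its underside.
- pins_box: small cardboard box, 61 x 60 x 35 mm; leave it alone. Origin: centre of its underside.
- tape_reel: roll of black tape lying flat, 53 mm across, 19 mm high; leave it alone. Origin: centre of its underside.

How it is judged:
By the outcome, as a careful person would: the job done as asked, in the order asked, and still so for the second after the job is handed in, with the robot touching nothing.
It also fails if it takes over 64 s, if anything falls off the work surface, if the arm or the gripper's body presses on something with over 40 N, if the wrist force passes 120 N, or if a joint passes its speed limit or range.

## Robot

A 6-joint arm with a two-finger parallel gripper is mounted at the origin on a cart in front of the work surface, level with it; the furniture and walls round the work are solid. World frame = base frame: x ahead of the robot, y to its left, z up, the work surface at z = 0. Lengths are in mm, angles in rad, forces in N, time in s.
With the tool pointing down it reaches from about 400 to 925 mm from the base axis. Payload 12.5 kg.
Tool frame: the origin (TCP) lies midway between the tips of the shut fingers; the grasp point (between the pads) lies 19 mm behind it; z points along the fingers, y is the line along which they close (so a half turn about z gives the same grasp; the last joint's range is limited). The gripper opens to 95 mm and grips with 3 to 60 N. Pads are 20 mm wide; open, the fingers measure 119 mm over their backs; the gripper's body (75 mm by 180 mm) begins 59 mm behind the grasp point.
Start: joints at [1.161, 0.491, 1.559, -0, 1.092, -0.106], TCP at [186.951, 596.403, 214.661] pointing down, gripper open.
Joint ranges: [-3.1, 3.1], [-0.84, 2.19], [0.05, 2.79], [-1.13, 4.28], [0.06, 2.93], [-2.69, 2.69]. Speed limits (rad/s): [2.22, 2.22, 2.79, 3.14, 3.14, 3.14].

## Interface

Orientations are given as [roll, pitch, yaw] about the fixed x, y, z axes, in that order (R = Rz(yaw) Ry(pitch) Rx(roll)).
In Python, from cell import * gives the robot as it stands. The module is installed in compiled form; this text tells all that it offers.
- The arm moves only by the tool arm_command, never from a script. Its arguments are lists of equal length, an entry for each row: "delta_pos": the shift along the world's x, y, z in units of 250 mm (1.0 is 250 mm), a list of three; "delta_rot": the turn, a rotation vector about the world's x, y, z in units of 90 degrees (1.0 is 90 degrees), a list of three; "claw": the closure, from 0 (fully open) to 1 (shut). In form: {"delta_pos": [[tx, ty, tz], ...], "delta_rot": [[wx, wy, wz], ...], "claw": [claw, ...]}. A call has exactly 5 rows; each row is the pose to reach, as a shift and turn from the pose commanded when the call began; what a row does not reach only later rows make up. A row lasts 1/12 s, in which the tool goes at most 41.7 mm and 7.16 degrees, less where a joint would pass 70% of its speed; a pose out of reach is approached as far as the arm can. A call with a number of a shift or a turn outside -1 to 1 is refused whole. A call with a gripper value outside its range is refused whole. The fingers move at their own pace and stop on an object; the grip force is fixed at half the most. Time passes only in rows, so rows that repeat a pose let the fingers close, or fill a call up. It gives the time, the measured TCP pose, the force, the opening and the grip force at its end, in the units of the state.
- state(): the state, without advancing time (a new reading comes with each control period).
- read_camera(name): name is "scene" or "side" or "wrist"; returns the picture (420x560x3 uint8, red, green, blue); there is no depth.
- calibration(name): a dict with "camera_matrix" (3x3 intrinsics, pixels), "T" (4x4, takes a point from camera to world coordinates). Camera axes: x right, y down, z forward; pixel columns grow to the right and rows downward; lengths in mm; the calibration is good to about 2 mm. A picture is of the moment at which its call begins: read the wrist's pose just before it. calibration takes no time and is no camera call; for the wrist camera it gives the pose at the moment of the call.
- job_done(): hands the job in; it is judged then, once.
The state is a dict: "t": time; "joints": joint angles; "qvel": joint speeds; "tau": joint torques, N m; "eef_pos": TCP position; "tcp_rot": TCP orientation; "ft_force": force on the tool from outside, world axes, zero at the start; "moment": the same for the moment, N m; "opening": opening from 0.0 (shut) to 1.0 (fully open); "grip_force": force on a finger pad.
Only numpy, scipy, OpenCV 4.12 (cv2) and the standard library are available. Lean on these libraries where they do the work, as an engineer would, in place of code of your own. Each camera call takes 0.05 s, during which the arm holds its last target. There are 200 camera calls.

## Working session

There is one attempt and no reset: what is moved stays moved. The work goes in short steps, Python scripts to look and compute and a tool call to move; the robot and the scene stay as the last step left them, time stands still between calls to the robot, and variables do not carry over. Pictures are saved under pics/ and viewed, at most 10 in all, crops included, and the job is handed in when it is done.

Besides the shell and the picture viewer there is one more tool, called after "Emit:" in YAML: its name, and indented under it one key for each argument. arm_command: Moves the arm, as the interface text tells. Shifts and turns lie within -1 to 1; 1 stands for 250 mm of shift or 90 degrees of turn. Its arguments: {"type":"object","properties":{"delta_pos":{"type":"array"},"delta_rot":{"type":"array"},"claw":{"type":"array"}},"required":["delta_pos","delta_rot","claw"]}

```bash
mkdir -p pics; python3 - <<'E'
from cell import *
import cv2,numpy as np
s=state();print(s)
a=[]
for n in("scene","side","wrist"):
    c=calibration(n);im=read_camera(n);cv2.imwrite(f"pics/{n}0.png",im[:,:,::-1]);print(n,np.round(c["camera_matrix"],1).tolist(),np.round(c["T"],3).tolist())
    a.append(im[:,:,::-1])
E
```

```text
{'t': 0.0, 'joints': array([ 1.16143049e+00,  4.91586039e-01,  1.55951369e+00, -7.97941519e-06,
        1.09171360e+00, -1.05615398e-01]), 'qvel': array([ 1.58677894e-03, -1.60715341e-03, -3.57619453e-04, -1.29679832e-03,
        8.24619244e-05, -9.08586305e-04]), 'tau': array([ 2.44233788e-04, -6.12628126e+01, -2.58196628e+01,  6.92646252e-02,
        4.80137661e-02, -1.12395646e-04]), 'eef_pos': array([186.8156702 , 596.13398005, 214.02318554]), 'tcp_rot': array([-3.14037803e+00, -1.21646048e-04,  2.83784582e+00]), 'ft_force': array([ 0.37997091,  0.02062463, -0.47634622]), 'moment': array([-0.01811006, -0.0189898 ,  0.00912731]), 'grip_force': 0.0, 'opening': 0.9958316431197382}
scene [[497.4, 0.0, 274.5], [0.0, 497.4, 211.2], [0.0, 0.0, 1.0]] [[0.891, -0.318, 0.325, 120.012], [-0.454, -0.61, 0.649, -751.779], [-0.008, -0.726, -0.688, 887.522], [0.0, 0.0, 0.0, 1.0]]
side [[381.7, 0.0, 283.1], [0.0, 381.7, 214.6], [0.0, 0.0, 1.0]] [[1.0, 0.014, -0.003, 514.38], [0.008, -0.393, 0.919, -976.767], [0.012, -0.919, -0.393, 473.222], [0.0, 0.0, 0.0, 1.0]]
wrist [[358.3, 0.0, 281.7], [0.0, 358.3, 206.8], [0.0, 0.0, 1.0]] [[0.298, 0.923, 0.245, 119.364], [0.955, -0.288, -0.077, 617.713], [-0.001, 0.257, -0.966, 383.716], [0.0, 0.0, 0.0, 1.0]]
```

View pics/scene0.png

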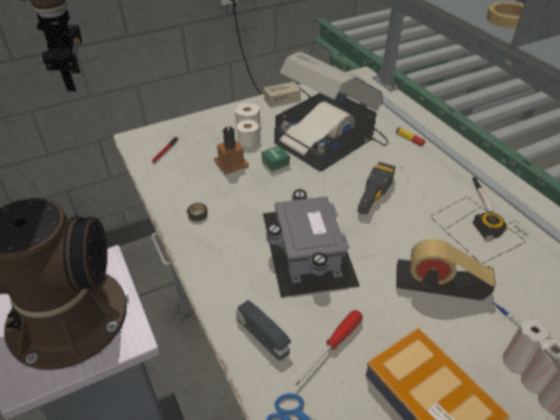

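View pics/side0.png

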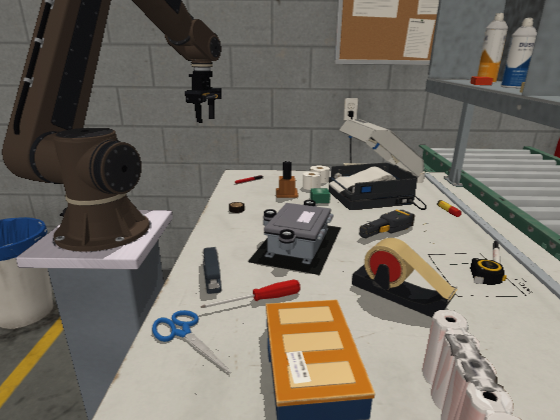

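The scene view shows the stand with the driver at about (231,150), and the case with collars at (299,196), (274,231) and (319,261). The side view agrees: stand at (287,185), case at about (297,230).

```bash
cat > h.py <<'E'
from cell import *
import cv2,numpy as np
def ray(c,u,v):
    K=c["camera_matrix"];T=c["T"]
    d=T[:3,:3]@np.linalg.solve(K,[u,v,1.]);return T[:3,3],d
def onz(c,u,v,z):
    o,d=ray(c,u,v);return o+d*(z-o[2])/d[2]
def proj(c,p):
    T=c["T"];q=c["camera_matrix"]@(T[:3,:3].T@(np.asarray(p,float)-T[:3,3]));return q[:2]/q[2]
E
python3 - <<'E'
from h import *
c=calibration("scene");np.set_printoptions(suppress=True,precision=1)
for n,u,v,z in[("handle top",229,128,118),("collar",231,143,63),("scrA",299,196,75),("scrB",274,231,75),("scrC",319,261,75),("lid",310,225,81)]:print(n,onz(c,u,v,z))
c=calibration("side")
for n,u,v,z in[("handle top",287,163,118),("scrA",310,204,75),("scrB",270,213,75),("scrC",287,236,75)]:print(n,onz(c,u,v,z))
E
```

```text
handle top [523.6 325.3 118. ]
collar [527.9 330.9  63. ]
scrA [581.9  34.6  75. ]
scrB [473.2 -43.8  75. ]
scrC [ 518.1 -168.3   75. ]
lid [552.4 -69.9  81. ]
handle top [521.3 306.6 118. ]
scrA [587.1  32.5  75. ]
scrB [476.2 -37.   75. ]
scrC [ 521.5 -173.8   75. ]
```

View pics/wrist0.png

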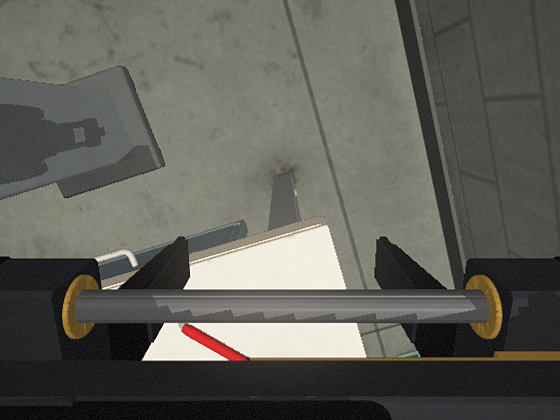

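Emit:
arm_command:
  delta_pos:
    - [0.13, -0.1, 0]
    - [0.26, -0.2, 0]
    - [0.39, -0.3, 0]
    - [0.52, -0.4, 0]
    - [0.65, -0.5, 0]
  delta_rot:
    - [0, 0, 0]
    - [0, 0, 0]
    - [0, 0, 0]
    - [0, 0, 0]
    - [0, 0, 0]
  claw: [0, 0, 0, 0, 0]

```text
t: 0.57
eef_pos: [350.6, 470.0, 214.5]
tcp_rot: [-3.141, -0.0, 2.838]
ft_force: [0.6, 1.0, 0.6]
opening: 1.0
grip_force: 0.0
```

Emit:
arm_command:
  delta_pos:
    - [0.13, -0.1, 0]
    - [0.26, -0.2, 0]
    - [0.39, -0.3, 0]
    - [0.52, -0.4, 0]
    - [0.65, -0.5, 0]
  delta_rot:
    - [0, 0, 0]
    - [0, 0, 0]
    - [0, 0, 0]
    - [0, 0, 0]
    - [0, 0, 0]
  claw: [0, 0, 0, 0, 0]

```text
t: 0.98
eef_pos: [513.3, 344.8, 214.5]
tcp_rot: [-3.141, -0.0, 2.838]
ft_force: [0.6, 0.8, 0.1]
opening: 1.001
grip_force: 0.0
```

Emit:
arm_command:
  delta_pos:
    - [0.13, -0.08, 0]
    - [0.26, -0.16, 0]
    - [0.31, -0.2, -0.06]
    - [0.31, -0.2, -0.06]
    - [0.31, -0.2, -0.06]
  delta_rot:
    - [0, 0, 0]
    - [0, 0, 0]
    - [0, 0, 0]
    - [0, 0, 0]
    - [0, 0, 0]
  claw: [0, 0, 0, 0, 0]

```text
t: 1.4
eef_pos: [589.0, 295.8, 198.1]
tcp_rot: [-3.14, -0.002, 2.836]
ft_force: [-0.0, 0.0, -0.5]
opening: 0.998
grip_force: 0.0
```

```bash
python3 - <<'E'
from h import *
s=state();print(s["t"],s["eef_pos"],s["tcp_rot"],s["joints"])
c=calibration("wrist");im=read_camera("wrist");np.save("w1.npy",im);np.savez("c1.npz",**c)
cv2.imwrite("pics/w1.png",im[:,:,::-1])
E
```

```text
1.4 [588.95863698 295.79577163 198.10584899] [-3.14000770e+00 -2.40188499e-03  2.83632615e+00] [ 3.65172923e-01  5.56409211e-01  1.48568989e+00  2.80710027e-04
  1.10236034e+00 -9.00485903e-01]
```

View pics/w1.png

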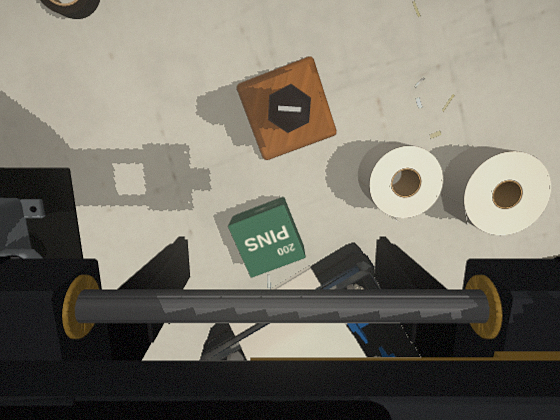

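The driver's black hexagonal end is at about (290,107), with the bright bar nearly along image x. The block's top runs from (237,57) to (336,160), the pins box is at (267,237), and the white rolls are at (400,180) and (507,193).

```bash
python3 - <<'E'
from h import *
np.set_printoptions(suppress=True,precision=2)
im=np.load("w1.npy");c=dict(np.load("c1.npz"))
sub=im[75:140,260:325].astype(int)
dark=(sub.max(2)<75).astype(np.uint8)
cn,_=cv2.findContours(dark,cv2.RETR_EXTERNAL,cv2.CHAIN_APPROX_NONE)
k=max(cn,key=cv2.contourArea);h=cv2.convexHull(k);M=cv2.moments(h);print("hex",M["m10"]/M["m00"]+260,M["m01"]/M["m00"]+75,cv2.boundingRect(h),cv2.contourArea(h))
fill=np.zeros_like(dark);cv2.fillPoly(fill,[h],1);fill=cv2.erode(fill,np.ones((7,7)))
bar=((sub.min(2)>110)&(fill>0)).astype(np.uint8)
p=cv2.findNonZero(bar).reshape(-1,2)+[260,75]
r=cv2.minAreaRect(p.astype(np.float32));print("bar",p.mean(0),len(p),r)
m=p.mean(0);u,s,vt=np.linalg.svd(p-m);d=vt[0]
a=onz(c,*(m-8*d),122);b=onz(c,*(m+8*d),122);print("bar axis yaw deg",np.degrees(np.arctan2(*(b-a)[1::-1])))
print("barpos z122",onz(c,*m,122),"hex z118",onz(c,M["m10"]/M["m00"]+260,M["m01"]/M["m00"]+75,118), onz(c,M["m10"]/M["m00"]+260,M["m01"]/M["m00"]+75,108))
# block top corners
hsv=cv2.cvtColor(im,cv2.COLOR_RGB2HSV)
w=((hsv[...,0]<18)&(hsv[...,1]>110)).astype(np.uint8);w[180:]=0
cn,_=cv2.findContours(w,cv2.RETR_EXTERNAL,cv2.CHAIN_APPROX_NONE);k=max(cn,key=cv2.contourArea)
r=cv2.minAreaRect(k);print("wood",r,[np.round(onz(c,*q,20),1).tolist() for q in cv2.boxPoints(r)])
print(state()["eef_pos"])
E
```

```text
hex 288.8095879645223 107.93420904906253 (8, 9, 43, 48) 1484.5
bar [288.89 108.37] 114 ((289.0, 108.5), (5.0, 22.0), 90.0)
bar axis yaw deg 69.2962635855957
barpos z122 [520.73 322.4  122.  ] hex z118 [520.42 322.52 118.  ] [520.36 322.72 108.  ]
wood ((287.5926513671875, 107.96585083007812), (82.22848510742188, 81.53707885742188), 69.775146484375) [[484.3, 283.7, 20.0], [482.2, 357.7, 20.0], [555.9, 364.4, 20.0], [559.7, 286.6, 20.0]]
[588.57 296.67 198.97]
```

Emit:
arm_command:
  delta_pos:
    - [-0.14, 0.052, 0]
    - [-0.274, 0.104, 0]
    - [-0.274, 0.104, -0.1]
    - [-0.274, 0.104, -0.24]
    - [-0.274, 0.104, -0.37]
  delta_rot:
    - [0, 0, -0.018]
    - [0, 0, -0.036]
    - [0, 0, -0.036]
    - [0, 0, -0.036]
    - [0, 0, -0.036]
  claw: [0, 0, 0, 0, 0]

```text
t: 1.87
eef_pos: [519.3, 324.3, 107.7]
tcp_rot: [3.139, 0.002, 2.784]
ft_force: [1.9, -0.4, -0.9]
opening: 0.999
grip_force: 0.0
```

Emit:
arm_command:
  delta_pos:
    - [0, 0, -0.1]
    - [0, 0, -0.124]
    - [0, 0, -0.124]
    - [0, 0, -0.124]
    - [0, 0, -0.124]
  delta_rot:
    - [0, 0, 0]
    - [0, 0, 0]
    - [0, 0, 0]
    - [0, 0, 0]
    - [0, 0, 0]
  claw: [0, 0, 0.3, 0.7, 1]

```text
t: 2.28
eef_pos: [521.4, 323.2, 78.1]
tcp_rot: [3.139, 0.002, 2.782]
ft_force: [-0.1, -0.9, -0.2]
opening: 0.845
grip_force: 0.0
```

Emit:
arm_command:
  delta_pos:
    - [0, 0, 0]
    - [0, 0, 0]
    - [0, 0, 0]
    - [0, 0, 0]
    - [0, 0, 0]
  delta_rot:
    - [0, 0, 0]
    - [0, 0, 0]
    - [0, 0, 0]
    - [0, 0, 0]
    - [0, 0, 0]
  claw: [1, 1, 1, 1, 1]

```text
t: 2.7
eef_pos: [521.1, 322.4, 76.4]
tcp_rot: [3.141, 0.0, 2.781]
ft_force: [-0.2, -0.4, 0.0]
opening: 0.496
grip_force: 0.0
```

```bash
python3 -c "
from h import *
np.set_printoptions(suppress=True,precision=3)
s=state();print(s)"
```

```text
{'t': 2.7, 'joints': array([ 0.446,  0.636,  1.719,  0.   ,  0.787, -0.764]), 'qvel': array([ 0.001,  0.002,  0.002,  0.001, -0.001,  0.001]), 'tau': array([  0.028, -64.263, -19.531,   0.025,   0.086,   0.001]), 'eef_pos': array([521.066, 322.395,  76.443]), 'tcp_rot': array([3.141, 0.   , 2.781]), 'ft_force': array([-0.212, -0.387,  0.005]), 'moment': array([-0.017,  0.014,  0.006]), 'grip_force': 0.0, 'opening': 0.49568672263617}
```

Fingers are still closing (opening 47 mm, target 28 mm).

Emit:
arm_command:
  delta_pos:
    - [0, 0, 0]
    - [0, 0, 0]
    - [0, 0, 0]
    - [0, 0, 0]
    - [0, 0, 0]
  delta_rot:
    - [0, 0, 0]
    - [0, 0, 0]
    - [0, 0, 0]
    - [0, 0, 0]
    - [0, 0, 0]
  claw: [1, 1, 1, 1, 1]

```text
t: 3.12
eef_pos: [520.9, 322.4, 76.1]
tcp_rot: [-3.142, -0.0, 2.781]
ft_force: [0.1, -0.3, -0.5]
opening: 0.293
grip_force: 30.0
```

```bash
python3 -c "
from h import *
np.set_printoptions(suppress=True,precision=3)
s=state();print(s)"
```

```text
{'t': 3.1167, 'joints': array([ 0.446,  0.636,  1.719,  0.   ,  0.787, -0.764]), 'qvel': array([-0.002, -0.   ,  0.001, -0.001,  0.   , -0.001]), 'tau': array([  0.132, -64.074, -19.497,   0.063,   0.073,   0.   ]), 'eef_pos': array([520.934, 322.379,  76.107]), 'tcp_rot': array([-3.142, -0.   ,  2.781]), 'ft_force': array([ 0.144, -0.346, -0.496]), 'moment': array([-0.092,  0.051, -0.022]), 'grip_force': 29.999583046592306, 'opening': 0.2926994584040515}
```

Emit:
arm_command:
  delta_pos:
    - [0, 0, 0.16]
    - [0, 0, 0.32]
    - [0, -0.05, 0.456]
    - [0.01, -0.21, 0.456]
    - [0.02, -0.37, 0.456]
  delta_rot:
    - [0, 0, 0]
    - [0, 0, 0]
    - [0, 0, 0]
    - [0, 0, 0]
    - [0, 0, 0]
  claw: [1, 1, 1, 1, 1]

```text
t: 3.53
eef_pos: [526.2, 230.0, 192.1]
tcp_rot: [3.139, 0.003, 2.784]
ft_force: [1.5, -0.7, -2.1]
opening: 0.292
grip_force: 30.0
```

Emit:
arm_command:
  delta_pos:
    - [0.01, -0.16, 0]
    - [0.02, -0.32, 0]
    - [0.03, -0.48, 0]
    - [0.04, -0.64, 0]
    - [0.05, -0.8, 0]
  delta_rot:
    - [0, 0, 0]
    - [0, 0, 0]
    - [0, 0, 0]
    - [0, 0, 0]
    - [0, 0, 0]
  claw: [1, 1, 1, 1, 1]

```text
t: 3.95
eef_pos: [538.1, 28.0, 190.2]
tcp_rot: [3.141, 0.0, 2.781]
ft_force: [1.5, -0.0, -1.6]
opening: 0.294
grip_force: 30.0
```

Emit:
arm_command:
  delta_pos:
    - [0, -0.16, 0]
    - [0.005, -0.32, 0]
    - [0.005, -0.38, 0]
    - [0.005, -0.38, 0]
    - [0.005, -0.38, 0]
  delta_rot:
    - [0, 0, 0]
    - [0, 0, 0]
    - [0, 0, 0]
    - [0, 0, 0]
    - [0, 0, 0]
  claw: [1, 1, 1, 1, 1]

```text
t: 4.37
eef_pos: [539.5, -65.7, 190.0]
tcp_rot: [3.141, -0.001, 2.779]
ft_force: [-0.6, 0.3, -1.6]
opening: 0.293
grip_force: 30.0
```

```bash
python3 - <<'E'
from h import *
s=state();print(s["t"],s["eef_pos"],s["tcp_rot"],s["joints"],s["moment"],s["ft_force"])
c=calibration("wrist");im=read_camera("wrist");np.save("w2.npy",im);np.savez("c2.npz",**c)
cv2.imwrite("pics/w2.png",im[:,:,::-1])
E
```

```text
4.3667 [539.4655449  -65.66567542 189.95089093] [ 3.14139261e+00 -5.81592517e-04  2.77916714e+00] [-2.42824825e-01  4.03923019e-01  1.78874110e+00  3.29612562e-04
  9.49482131e-01 -1.45138752e+00] [-5.26761053e-05  6.02765136e-03 -7.33636326e-02] [-0.62052982  0.25351347 -1.58759224]
```

View pics/w2.png

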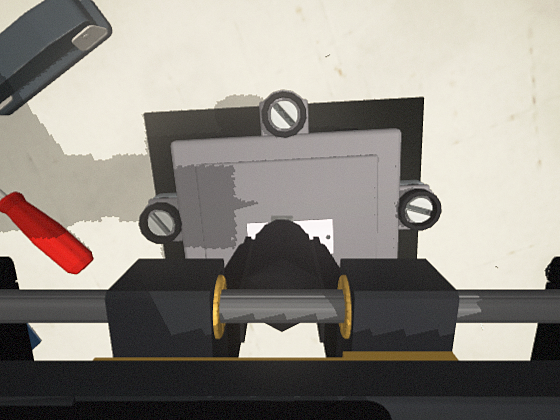

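The picture shows the three screws at (284,113), (161,222) and (419,208), with diagonal slots at (284,113) and (161,222) and a shallow one at (419,208).

```bash
cat >> h.py <<'E'
def screw(im,c,u,v,z=75,R=15):
    S=8;g=cv2.cvtColor(im,cv2.COLOR_RGB2GRAY)
    x0,y0=u-26,v-26
    G=cv2.resize(g[y0:y0+52,x0:x0+52],None,fx=S,fy=S,interpolation=cv2.INTER_CUBIC)
    hi=(G>120).astype(np.uint8)
    yy,xx=np.mgrid[:52*S,:52*S]; hi[(xx-26*S)**2+(yy-26*S)**2>((R+3)*S)**2]=0
    n,l,st,ce=cv2.connectedComponentsWithStats(hi)
    k=[i for i in range(1,n) if st[i,4]>40*S*S]
    P=np.vstack([np.argwhere(l==i)[:,::-1] for i in k]).astype(np.int32)
    h=cv2.convexHull(P);(cx,cy),r=cv2.minEnclosingCircle(h);M=cv2.moments(h)
    el=cv2.fitEllipse(h)
    m=np.zeros_like(hi);cv2.fillPoly(m,[h],1)
    mid=np.array([M["m10"],M["m01"]])/M["m00"]
    rr=np.hypot(xx-mid[0],yy-mid[1])<0.8*r
    Q=np.argwhere((m>0)&(hi==0)&rr)[:,::-1]
    q=Q.mean(0);_,_,vt=np.linalg.svd((Q-q)[::5],full_matrices=False);d=vt[0]
    f=lambda p:(np.asarray(p)+.5)/S-.5+[x0,y0]
    a=onz(c,*f(q-60*d),z);b=onz(c,*f(q+60*d),z)
    return dict(head=f(mid),slotc=f(q),r=r/S,comps=[int(st[i,4]/S/S) for i in k],P=onz(c,*f(mid),z),Ps=onz(c,*f(q),z),yaw=np.degrees(np.arctan2(b[1]-a[1],b[0]-a[0]))%180),G
E
python3 - <<'E'
from h import *
np.set_printoptions(suppress=True,precision=2)
im=np.load("w2.npy");c=dict(np.load("c2.npz"));Gs=[]
for u,v in((284,113),(161,222),(419,208)):
    r,G=screw(im,c,u,v);print(r);Gs.append(cv2.resize(G,(260,260)))
cv2.imwrite("pics/s3.png",np.hstack(Gs))
E
```

```text
{'head': array([283.33, 113.67]), 'slotc': array([283.57, 114.01]), 'r': 16.57118797302246, 'comps': [548], 'P': array([475.21, -39.62,  75.  ]), 'Ps': array([475.52, -39.52,  75.  ]), 'yaw': np.float64(22.373440711140233)}
{'head': array([160.13, 222.81]), 'slotc': array([160.39, 223.63]), 'r': 13.56368350982666, 'comps': [185, 169], 'P': array([ 521.25, -166.39,   75.  ]), 'Ps': array([ 521.98, -166.49,   75.  ]), 'yaw': np.float64(15.604408479716163)}
{'head': array([418.69, 209.71]), 'slotc': array([419.37, 209.56]), 'r': 14.522624015808105, 'comps': [201, 216], 'P': array([586.25,  37.75,  75.  ]), 'Ps': array([586.33,  38.31,  75.  ]), 'yaw': np.float64(52.49687395977384)}
```

View pics/s3.png

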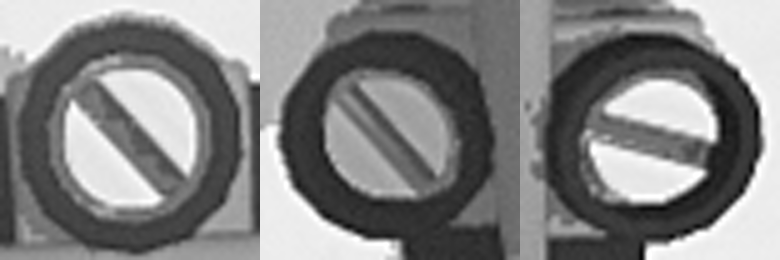

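Emit:
arm_command:
  delta_pos:
    - [-0.03, -0.01, 0]
    - [-0.06, -0.02, 0]
    - [-0.09, -0.03, 0]
    - [-0.12, -0.04, 0]
    - [-0.15, -0.06, 0]
  delta_rot:
    - [0, 0, -0.07]
    - [0, 0, -0.14]
    - [0, 0, -0.21]
    - [0, 0, -0.28]
    - [0, 0, -0.35]
  claw: [1, 1, 1, 1, 1]

```text
t: 4.83
eef_pos: [501.8, -78.4, 190.2]
tcp_rot: [3.141, -0.0, 2.228]
ft_force: [0.3, -0.5, -0.8]
opening: 0.292
grip_force: 30.0
```

Emit:
arm_command:
  delta_pos:
    - [-0.03, -0.01, 0]
    - [-0.06, -0.02, 0]
    - [-0.09, -0.03, 0]
    - [-0.12, -0.04, 0]
    - [-0.15, -0.06, 0]
  delta_rot:
    - [0, 0, -0.07]
    - [0, 0, -0.14]
    - [0, 0, -0.21]
    - [0, 0, -0.28]
    - [0, 0, -0.35]
  claw: [1, 1, 1, 1, 1]

```text
t: 5.25
eef_pos: [464.4, -93.5, 190.2]
tcp_rot: [3.142, -0.0, 1.679]
ft_force: [0.2, 0.8, -1.9]
opening: 0.294
grip_force: 30.0
```

Emit:
arm_command:
  delta_pos:
    - [-0.02, -0.01, 0]
    - [-0.04, -0.02, 0]
    - [-0.06, -0.037, 0]
    - [-0.06, -0.037, 0]
    - [-0.06, -0.037, 0]
  delta_rot:
    - [0, 0, -0.07]
    - [0, 0, -0.14]
    - [0, 0, -0.21]
    - [0, 0, -0.28]
    - [0, 0, -0.3]
  claw: [1, 1, 1, 1, 1]

```text
t: 5.67
eef_pos: [449.6, -103.1, 190.3]
tcp_rot: [3.142, -0.0, 1.206]
ft_force: [0.9, -0.6, -0.7]
opening: 0.291
grip_force: 30.0
```

Emit:
arm_command:
  delta_pos:
    - [0, 0, 0]
    - [0, 0, 0]
    - [0, 0, 0]
    - [0, 0, 0]
    - [0, 0, 0]
  delta_rot:
    - [0, 0, 0]
    - [0, 0, 0]
    - [0, 0, 0]
    - [0, 0, 0]
    - [0, 0, 0]
  claw: [1, 1, 1, 1, 1]

```text
t: 6.08
eef_pos: [449.7, -104.1, 190.1]
tcp_rot: [3.142, -0.0, 1.212]
ft_force: [-0.2, 0.2, -1.2]
opening: 0.293
grip_force: 30.0
```

```bash
python3 - <<'E'
from h import *
np.set_printoptions(suppress=True,precision=2)
s=state();print(s["t"],s["eef_pos"],s["tcp_rot"],s["joints"],s["moment"],s["ft_force"])
c=calibration("wrist");im=read_camera("wrist");np.save("w3.npy",im);np.savez("c3.npz",**c)
cv2.imwrite("pics/w3.png",im[:,:,::-1])
c2=dict(np.load("c2.npz"))
for z in(75,78):print(z,[onz(c2,*p,z) for p in((283.33,113.67),(160.13,222.81),(418.69,209.71))])
print([proj(c,p) for p in((475.2,-39.6,78),(521.2,-166,78),(586,37.7,78))])
u,v=proj(c,(475.2,-39.6,78)).round().astype(int)
r,G=screw(im,c,u,v,78);print(r)
E
```

```text
6.0833 [ 449.74 -104.08  190.14] [ 3.14 -0.    1.21] [-0.37  0.29  1.97  0.    0.87 -0.01] [-0.07  0.09 -0.01] [-0.22  0.21 -1.22]
75 [array([475.21, -39.61,  75.  ]), array([ 521.26, -166.39,   75.  ]), array([586.25,  37.76,  75.  ])]
78 [array([475.19, -39.62,  78.  ]), array([ 520.75, -165.06,   78.  ]), array([585.06,  36.93,  78.  ])]
[array([281.56, 115.79]), array([386.12, 242.1 ]), array([393.95, -52.31])]
{'head': array([282.05, 115.7 ]), 'slotc': array([282.07, 115.5 ]), 'r': 16.1295223236084, 'comps': [253, 249], 'P': array([475.57, -39.67,  78.  ]), 'Ps': array([475.63, -39.54,  78.  ]), 'yaw': np.float64(22.703381184019918)}
```

View pics/w3.png

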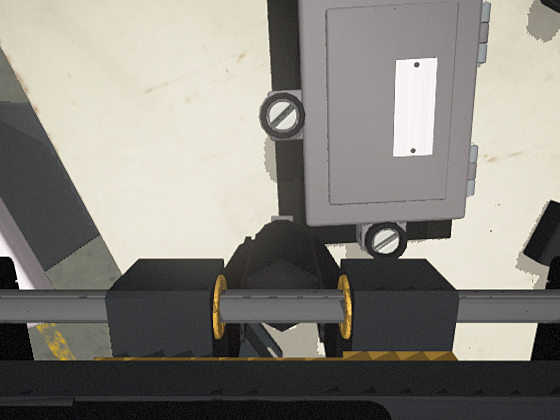

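The case's left tab screw is at (282,116), where the first view predicted it, so the wrist calibration is good to about 0.4 mm. I'll start with this screw.

Emit:
arm_command:
  delta_pos:
    - [0.02, 0.05, 0]
    - [0.04, 0.1, 0]
    - [0.06, 0.16, 0]
    - [0.08, 0.22, 0]
    - [0.103, 0.258, 0]
  delta_rot:
    - [0, 0, 0.078]
    - [0, 0, 0.156]
    - [0, 0, 0.234]
    - [0, 0, 0.312]
    - [0, 0, 0.39]
  claw: [1, 1, 1, 1, 1]

```text
t: 6.55
eef_pos: [475.5, -38.8, 190.1]
tcp_rot: [-3.142, -0.0, 1.83]
ft_force: [0.5, -0.0, -1.3]
opening: 0.293
grip_force: 30.0
```

Emit:
arm_command:
  delta_pos:
    - [0, 0, 0]
    - [0, 0, -0.07]
    - [0, 0, -0.153]
    - [0, 0, -0.153]
    - [0, 0, -0.153]
  delta_rot:
    - [0, 0, 0.078]
    - [0, 0, 0.089]
    - [0, 0, 0.089]
    - [0, 0, 0.089]
    - [0, 0, 0.089]
  claw: [1, 1, 1, 1, 1]

```text
t: 6.97
eef_pos: [475.2, -39.8, 151.6]
tcp_rot: [-3.14, -0.001, 1.963]
ft_force: [0.3, -0.3, -1.2]
opening: 0.292
grip_force: 30.0
```

```bash
cat > st.py <<'E'
from h import *
np.set_printoptions(suppress=True,precision=3)
s=state();print(s["t"],s["eef_pos"],np.degrees(s["tcp_rot"]),"j6",s["joints"][5],"M",s["moment"],"F",s["ft_force"])
E
python3 st.py
```

```text
6.9667 [475.163 -39.796 151.634] [-179.913   -0.065  112.461] j6 -0.6143130569024698 M [-0.104  0.034 -0.024] F [ 0.255 -0.25  -1.192]
```

Emit:
arm_command:
  delta_pos:
    - [0, 0, -0.01]
    - [0, 0, -0.018]
    - [0, 0, -0.024]
    - [0, 0, -0.028]
    - [0, 0, -0.032]
  delta_rot:
    - [0, 0, 0]
    - [0, 0, 0]
    - [0, 0, 0]
    - [0, 0, 0]
    - [0, 0, 0]
  claw: [1, 1, 1, 1, 1]

```text
t: 7.38
eef_pos: [475.6, -39.9, 144.1]
tcp_rot: [3.141, 0.0, 1.963]
ft_force: [0.5, -0.2, -1.5]
opening: 0.295
grip_force: 30.0
```

```bash
python3 st.py
```

```text
7.3833 [475.552 -39.902 144.145] [179.969   0.019 112.462] j6 -0.6143401314208933 M [-0.084  0.013  0.04 ] F [ 0.466 -0.219 -1.471]
```

Emit:
arm_command:
  delta_pos:
    - [0, 0, -0.003]
    - [0, 0, -0.006]
    - [0, 0, -0.008]
    - [0, 0, -0.01]
    - [0, 0, -0.01]
  delta_rot:
    - [0, 0, 0]
    - [0, 0, 0]
    - [0, 0, 0]
    - [0, 0, 0]
    - [0, 0, 0]
  claw: [1, 1, 1, 1, 1]

```text
t: 7.8
eef_pos: [475.6, -39.9, 142.4]
tcp_rot: [3.141, 0.001, 1.963]
ft_force: [-4.9, 0.1, 13.9]
opening: 0.293
grip_force: 30.0
```

```bash
python3 st.py
```

```text
7.8 [475.645 -39.904 142.402] [179.953   0.036 112.47 ] j6 -0.6143162175208382 M [0.015 0.89  0.065] F [-4.888  0.138 13.857]
```

Emit:
arm_command:
  delta_pos:
    - [0, 0, 0.003]
    - [0, 0, 0.003]
    - [0, 0, 0.003]
    - [0, 0, 0.003]
    - [0, 0, 0.003]
  delta_rot:
    - [0, 0, 0]
    - [0, 0, -0.03]
    - [0, 0, -0.06]
    - [0, 0, -0.09]
    - [0, 0, -0.12]
  claw: [1, 1, 1, 1, 1]

```text
t: 8.22
eef_pos: [475.8, -40.2, 142.7]
tcp_rot: [3.141, 0.001, 1.772]
ft_force: [-2.1, -3.0, 5.1]
opening: 0.293
grip_force: 30.0
```

```bash
python3 st.py
```

```text
8.2167 [475.777 -40.239 142.653] [179.947   0.063 101.557] j6 -0.4235308252433154 M [-0.848  0.339  0.101] F [-2.082 -2.968  5.126]
```

Emit:
arm_command:
  delta_pos:
    - [0, 0, 0]
    - [0, 0, 0]
    - [0, 0, 0]
    - [0, 0, 0]
    - [0, 0, 0]
  delta_rot:
    - [0, 0, -0.02]
    - [0, 0, -0.04]
    - [0, 0, -0.06]
    - [0, 0, -0.08]
    - [0, 0, -0.08]
  claw: [1, 1, 1, 1, 1]

```text
t: 8.63
eef_pos: [475.6, -40.3, 142.6]
tcp_rot: [3.141, 0.001, 1.648]
ft_force: [-1.9, -3.6, 6.0]
opening: 0.29
grip_force: 30.0
```

```bash
python3 st.py
```

```text
8.6333 [475.65  -40.282 142.556] [179.96    0.058  94.417] j6 -0.29884691838116856 M [-1.136  0.435  0.082] F [-1.923 -3.573  5.969]
```

Emit:
arm_command:
  delta_pos:
    - [0, 0, 0]
    - [0, 0, 0]
    - [0, 0, 0]
    - [0, 0, 0]
    - [0, 0, 0]
  delta_rot:
    - [0, 0, -0.03]
    - [0, 0, -0.06]
    - [0, 0, -0.08]
    - [0, 0, -0.1]
    - [0, 0, -0.1]
  claw: [1, 1, 1, 1, 1]

```text
t: 9.05
eef_pos: [475.5, -40.4, 142.5]
tcp_rot: [3.141, 0.001, 1.491]
ft_force: [-1.8, -5.3, 4.8]
opening: 0.292
grip_force: 30.0
```

```bash
python3 st.py
```

```text
9.05 [475.549 -40.383 142.487] [179.969   0.059  85.452] j6 -0.14232291170653177 M [-1.408  0.542  0.132] F [-1.811 -5.319  4.783]
```

Emit:
arm_command:
  delta_pos:
    - [-0.001, -0.004, -0.001]
    - [-0.001, -0.004, -0.001]
    - [-0.001, -0.004, -0.001]
    - [-0.001, -0.004, -0.001]
    - [-0.001, -0.004, -0.001]
  delta_rot:
    - [0, 0, -0.03]
    - [0, 0, -0.06]
    - [0, 0, -0.08]
    - [0, 0, -0.1]
    - [0, 0, -0.1]
  claw: [1, 1, 1, 1, 1]

```text
t: 9.47
eef_pos: [475.3, -40.9, 142.4]
tcp_rot: [3.141, 0.0, 1.334]
ft_force: [-1.1, -0.7, 7.1]
opening: 0.295
grip_force: 30.0
```

```bash
python3 st.py
```

```text
9.4667 [475.347 -40.87  142.351] [179.961   0.001  76.427] j6 0.012613401461599956 M [-0.295  0.473  0.132] F [-1.059 -0.657  7.126]
```

Emit:
arm_command:
  delta_pos:
    - [0, 0, 0]
    - [0, 0, 0]
    - [0, 0, 0]
    - [0, 0, 0]
    - [0, 0, 0]
  delta_rot:
    - [0, 0, -0.03]
    - [0, 0, -0.06]
    - [0, 0, -0.08]
    - [0, 0, -0.1]
    - [0, 0, -0.1]
  claw: [1, 1, 1, 1, 1]

```text
t: 9.88
eef_pos: [475.2, -40.9, 142.3]
tcp_rot: [3.141, 0.0, 1.177]
ft_force: [-1.6, -1.5, 6.8]
opening: 0.293
grip_force: 30.0
```

```bash
python3 st.py
```

```text
9.8833 [475.169 -40.912 142.273] [179.983   0.007  67.429] j6 0.16972220614281966 M [-0.476  0.596  0.061] F [-1.624 -1.461  6.808]
```

Emit:
arm_command:
  delta_pos:
    - [0, 0, 0]
    - [0, 0, 0]
    - [0, 0, 0]
    - [0, 0, 0]
    - [0, 0, 0]
  delta_rot:
    - [0, 0, -0.03]
    - [0, 0, -0.06]
    - [0, 0, -0.08]
    - [0, 0, -0.1]
    - [0, 0, -0.1]
  claw: [1, 1, 1, 1, 1]

```text
t: 10.3
eef_pos: [475.0, -40.9, 142.2]
tcp_rot: [-3.142, 0.0, 1.02]
ft_force: [-2.4, -2.2, 5.4]
opening: 0.294
grip_force: 30.0
```

```bash
python3 st.py
```

```text
10.3 [474.996 -40.911 142.179] [-179.997    0.022   58.439] j6 0.3268205130666463 M [-0.605  0.77   0.128] F [-2.393 -2.249  5.42 ]
```

Emit:
arm_command:
  delta_pos:
    - [-0.001, -0.001, -0.001]
    - [-0.001, -0.001, -0.001]
    - [-0.001, -0.001, -0.001]
    - [-0.001, -0.001, -0.001]
    - [-0.001, -0.001, -0.001]
  delta_rot:
    - [0, 0, -0.03]
    - [0, 0, -0.06]
    - [0, 0, -0.08]
    - [0, 0, -0.1]
    - [0, 0, -0.1]
  claw: [1, 1, 1, 1, 1]

```text
t: 10.72
eef_pos: [474.7, -41.0, 142.0]
tcp_rot: [-3.142, 0.0, 0.863]
ft_force: [-3.2, -1.0, 7.9]
opening: 0.295
grip_force: 30.0
```

```bash
python3 st.py
```

```text
10.7167 [474.749 -41.031 142.047] [-179.995    0.009   49.432] j6 0.48324983865601034 M [-0.249  0.817  0.116] F [-3.248 -0.971  7.91 ]
```

Emit:
arm_command:
  delta_pos:
    - [-0.001, 0, 0]
    - [-0.001, 0, 0]
    - [-0.001, 0, 0]
    - [-0.001, 0, 0]
    - [-0.001, 0, 0]
  delta_rot:
    - [0, 0, -0.03]
    - [0, 0, -0.05]
    - [0, 0, -0.07]
    - [0, 0, -0.08]
    - [0, 0, -0.08]
  claw: [1, 1, 1, 1, 1]

```text
t: 11.13
eef_pos: [474.5, -41.0, 142.0]
tcp_rot: [-3.142, 0.0, 0.738]
ft_force: [-3.0, -0.1, 7.2]
opening: 0.29
grip_force: 30.0
```

```bash
python3 st.py
```

```text
11.1333 [474.53  -41.044 141.986] [-179.998    0.01    42.282] j6 0.6079468586426963 M [-0.297  0.694  0.102] F [-2.971 -0.094  7.235]
```

Emit:
arm_command:
  delta_pos:
    - [-0.001, 0, 0]
    - [-0.001, 0, 0]
    - [-0.001, 0, 0]
    - [-0.001, 0, 0]
    - [-0.001, 0, 0]
  delta_rot:
    - [0, 0, -0.03]
    - [0, 0, -0.05]
    - [0, 0, -0.07]
    - [0, 0, -0.08]
    - [0, 0, -0.08]
  claw: [1, 1, 1, 1, 1]

```text
t: 11.55
eef_pos: [474.3, -41.0, 141.9]
tcp_rot: [-3.142, 0.0, 0.612]
ft_force: [-3.0, -0.7, 5.0]
opening: 0.295
grip_force: 30.0
```

```bash
python3 st.py
```

```text
11.55 [474.307 -41.028 141.914] [-179.996    0.008   35.078] j6 0.7335203702694112 M [-0.238  0.666  0.102] F [-2.98  -0.704  4.962]
```

Emit:
arm_command:
  delta_pos:
    - [0, 0, 0]
    - [0, 0, 0]
    - [0, 0, 0]
    - [0, 0, 0]
    - [0, 0, 0]
  delta_rot:
    - [0, 0, -0.02]
    - [0, 0, -0.04]
    - [0, 0, -0.06]
    - [0, 0, -0.07]
    - [0, 0, -0.07]
  claw: [1, 1, 1, 1, 1]

```text
t: 11.97
eef_pos: [474.2, -41.0, 141.9]
tcp_rot: [-3.141, 0.0, 0.503]
ft_force: [-2.1, 0.2, 6.1]
opening: 0.295
grip_force: 30.0
```

```bash
python3 st.py
```

```text
11.9667 [474.221 -40.955 141.9  ] [-179.988    0.02    28.8  ] j6 0.8432107430110684 M [-0.137  0.638  0.304] F [-2.067  0.231  6.147]
```

The first screw was loose and has now bound at 0.30 N m. I'll back off the twist, lift, and go to the (521,-165) screw.

Emit:
arm_command:
  delta_pos:
    - [0, 0, 0]
    - [0, 0, 0]
    - [0, 0, 0.03]
    - [0, 0, 0.08]
    - [0, 0, 0.12]
  delta_rot:
    - [0, 0, 0.05]
    - [0, 0, 0.08]
    - [0, 0, 0.08]
    - [0, 0, 0.08]
    - [0, 0, 0.1]
  claw: [1, 1, 1, 1, 1]

```text
t: 12.38
eef_pos: [474.5, -41.0, 172.4]
tcp_rot: [-3.141, 0.0, 0.658]
ft_force: [0.1, 0.7, -1.1]
opening: 0.295
grip_force: 30.0
```

Emit:
arm_command:
  delta_pos:
    - [0.03, -0.08, 0]
    - [0.06, -0.16, 0]
    - [0.09, -0.26, 0]
    - [0.12, -0.36, 0]
    - [0.15, -0.46, 0]
  delta_rot:
    - [0, 0, 0.078]
    - [0, 0, 0.156]
    - [0, 0, 0.234]
    - [0, 0, 0.312]
    - [0, 0, 0.39]
  claw: [1, 1, 1, 1, 1]

```text
t: 12.8
eef_pos: [512.3, -157.1, 172.1]
tcp_rot: [3.141, -0.0, 1.277]
ft_force: [0.7, 0.4, -1.2]
opening: 0.289
grip_force: 30.0
```

Emit:
arm_command:
  delta_pos:
    - [0.02, -0.02, 0]
    - [0.035, -0.042, 0]
    - [0.035, -0.042, 0]
    - [0.035, -0.042, 0]
    - [0.035, -0.042, 0]
  delta_rot:
    - [0, 0, 0.078]
    - [0, 0, 0.156]
    - [0, 0, 0.234]
    - [0, 0, 0.312]
    - [0, 0, 0.363]
  claw: [1, 1, 1, 1, 1]

```text
t: 13.22
eef_pos: [520.7, -166.6, 171.9]
tcp_rot: [3.141, -0.0, 1.847]
ft_force: [-0.2, 0.1, -0.7]
opening: 0.292
grip_force: 30.0
```

Emit:
arm_command:
  delta_pos:
    - [0, 0, -0.03]
    - [0, 0, -0.07]
    - [0, 0, -0.08]
    - [0, 0, -0.08]
    - [0, 0, -0.08]
  delta_rot:
    - [0, 0, 0]
    - [0, 0, 0]
    - [0, 0, 0]
    - [0, 0, 0]
    - [0, 0, 0]
  claw: [1, 1, 1, 1, 1]

```text
t: 13.63
eef_pos: [520.6, -166.5, 151.3]
tcp_rot: [-3.141, -0.001, 1.84]
ft_force: [0.5, 0.3, -0.2]
opening: 0.294
grip_force: 30.0
```

```bash
python3 st.py
```

```text
13.6333 [ 520.599 -166.526  151.299] [-179.968   -0.034  105.449] j6 -0.7002242895596621 M [-0.021  0.026 -0.004] F [ 0.461  0.327 -0.237]
```

Emit:
arm_command:
  delta_pos:
    - [0, 0, -0.01]
    - [0, 0, -0.018]
    - [0, 0, -0.024]
    - [0, 0, -0.028]
    - [0, 0, -0.028]
  delta_rot:
    - [0, 0, 0]
    - [0, 0, 0]
    - [0, 0, 0]
    - [0, 0, 0]
    - [0, 0, 0]
  claw: [1, 1, 1, 1, 1]

```text
t: 14.05
eef_pos: [520.6, -166.6, 144.5]
tcp_rot: [-3.141, -0.0, 1.842]
ft_force: [-0.9, 1.4, -1.5]
opening: 0.292
grip_force: 30.0
```

Emit:
arm_command:
  delta_pos:
    - [0, 0, -0.003]
    - [0, 0, -0.006]
    - [0, 0, -0.009]
    - [0, 0, -0.01]
    - [0, 0, -0.01]
  delta_rot:
    - [0, 0, 0]
    - [0, 0, 0]
    - [0, 0, 0]
    - [0, 0, 0]
    - [0, 0, 0]
  claw: [1, 1, 1, 1, 1]

```text
t: 14.47
eef_pos: [520.7, -166.6, 142.1]
tcp_rot: [3.142, -0.0, 1.842]
ft_force: [-2.0, 0.6, -0.1]
opening: 0.295
grip_force: 30.0
```

```bash
python3 st.py
```

```text
14.4667 [ 520.704 -166.606  142.14 ] [179.996  -0.    105.533] j6 -0.7016618158194156 M [-0.086  0.065 -0.023] F [-1.996  0.589 -0.107]
```

Emit:
arm_command:
  delta_pos:
    - [0, 0, -0.002]
    - [0, 0, -0.003]
    - [0, 0, -0.004]
    - [0, 0, -0.004]
    - [0, 0, -0.004]
  delta_rot:
    - [0, 0, 0]
    - [0, 0, 0]
    - [0, 0, -0.03]
    - [0, 0, -0.06]
    - [0, 0, -0.08]
  claw: [1, 1, 1, 1, 1]

```text
t: 14.88
eef_pos: [520.9, -166.5, 141.9]
tcp_rot: [3.141, 0.0, 1.714]
ft_force: [-1.3, 1.4, 7.5]
opening: 0.291
grip_force: 30.0
```

```bash
python3 st.py
```

```text
14.8833 [ 520.858 -166.545  141.859] [179.953   0.013  98.188] j6 -0.5735369494703023 M [0.433 0.391 0.023] F [-1.32   1.377  7.49 ]
```

Emit:
arm_command:
  delta_pos:
    - [0, 0, 0]
    - [0, 0, 0]
    - [0, 0, 0]
    - [0, 0, 0]
    - [0, 0, 0]
  delta_rot:
    - [0, 0, -0.02]
    - [0, 0, -0.04]
    - [0, 0, -0.06]
    - [0, 0, -0.06]
    - [0, 0, -0.06]
  claw: [1, 1, 1, 1, 1]

```text
t: 15.3
eef_pos: [520.7, -166.4, 141.9]
tcp_rot: [3.141, -0.0, 1.622]
ft_force: [-2.3, 1.6, 6.6]
opening: 0.295
grip_force: 30.0
```

```bash
python3 st.py
```

```text
15.3 [ 520.745 -166.382  141.872] [179.968  -0.002  92.935] j6 -0.48171925938117327 M [0.499 0.474 0.148] F [-2.293  1.615  6.568]
```

Emit:
arm_command:
  delta_pos:
    - [0, 0, 0]
    - [0, 0, 0]
    - [0, 0, 0]
    - [0, 0, 0]
    - [0, 0, 0]
  delta_rot:
    - [0, 0, -0.02]
    - [0, 0, -0.04]
    - [0, 0, -0.05]
    - [0, 0, -0.05]
    - [0, 0, -0.05]
  claw: [1, 1, 1, 1, 1]

```text
t: 15.72
eef_pos: [520.6, -166.4, 141.8]
tcp_rot: [3.141, -0.0, 1.544]
ft_force: [-1.9, 1.9, 8.2]
opening: 0.296
grip_force: 30.0
```

```bash
python3 st.py
```

```text
15.7167 [ 520.622 -166.371  141.841] [179.988  -0.002  88.459] j6 -0.40344474117260604 M [0.439 0.676 0.309] F [-1.921  1.935  8.177]
```

The second screw binds immediately at 0.31 N m, so it was already tight. Next is the last one.

Emit:
arm_command:
  delta_pos:
    - [0, 0, 0]
    - [0, 0, 0]
    - [0, 0, 0.03]
    - [0, 0, 0.08]
    - [0, 0, 0.12]
  delta_rot:
    - [0, 0, 0.05]
    - [0, 0, 0.08]
    - [0, 0, 0.08]
    - [0, 0, 0.08]
    - [0, 0, 0.08]
  claw: [1, 1, 1, 1, 1]

```text
t: 16.13
eef_pos: [520.7, -166.6, 172.0]
tcp_rot: [3.142, 0.0, 1.668]
ft_force: [0.5, 0.2, -0.4]
opening: 0.294
grip_force: 30.0
```

Emit:
arm_command:
  delta_pos:
    - [0.05, 0.15, 0]
    - [0.1, 0.3, 0]
    - [0.15, 0.45, 0]
    - [0.2, 0.6, 0]
    - [0.24, 0.75, 0]
  delta_rot:
    - [0, 0, 0.078]
    - [0, 0, 0.156]
    - [0, 0, 0.234]
    - [0, 0, 0.312]
    - [0, 0, 0.39]
  claw: [1, 1, 1, 1, 1]

```text
t: 16.55
eef_pos: [581.4, 22.7, 171.9]
tcp_rot: [3.141, 0.001, 2.286]
ft_force: [0.3, -0.9, -1.5]
opening: 0.294
grip_force: 30.0
```

Emit:
arm_command:
  delta_pos:
    - [0.02, 0.06, 0]
    - [0.02, 0.06, 0]
    - [0.02, 0.06, -0.04]
    - [0.02, 0.06, -0.08]
    - [0.02, 0.06, -0.08]
  delta_rot:
    - [0, 0, 0.078]
    - [0, 0, 0.131]
    - [0, 0, 0.131]
    - [0, 0, 0.131]
    - [0, 0, 0.131]
  claw: [1, 1, 1, 1, 1]

```text
t: 16.97
eef_pos: [584.6, 35.4, 149.0]
tcp_rot: [-3.14, -0.003, 2.483]
ft_force: [-0.0, -0.4, -1.2]
opening: 0.295
grip_force: 30.0
```

```bash
python3 st.py
```

```text
16.9667 [584.61   35.374 148.967] [-179.898   -0.147  142.29 ] j6 -0.9649436883665312 M [-0.027  0.011  0.032] F [-0.003 -0.376 -1.217]
```

Emit:
arm_command:
  delta_pos:
    - [0, 0, 0]
    - [0, 0, -0.01]
    - [0, 0, -0.02]
    - [0, 0, -0.028]
    - [0, 0, -0.028]
  delta_rot:
    - [0, 0, 0]
    - [0, 0, 0]
    - [0, 0, 0]
    - [0, 0, 0]
    - [0, 0, 0]
  claw: [1, 1, 1, 1, 1]

```text
t: 17.38
eef_pos: [585.6, 35.7, 143.8]
tcp_rot: [-3.141, -0.0, 2.487]
ft_force: [0.1, 0.8, -0.6]
opening: 0.292
grip_force: 30.0
```

Emit:
arm_command:
  delta_pos:
    - [0, 0, -0.003]
    - [0, 0, -0.006]
    - [0, 0, -0.009]
    - [0, 0, -0.01]
    - [0, 0, -0.01]
  delta_rot:
    - [0, 0, 0]
    - [0, 0, 0]
    - [0, 0, 0]
    - [0, 0, 0]
    - [0, 0, 0]
  claw: [1, 1, 1, 1, 1]

```text
t: 17.8
eef_pos: [585.8, 35.9, 142.4]
tcp_rot: [3.141, 0.001, 2.488]
ft_force: [-2.1, -0.0, 5.6]
opening: 0.293
grip_force: 30.0
```

```bash
python3 st.py
```

```text
17.8 [585.827  35.888 142.359] [179.976   0.036 142.525] j6 -0.968058804001289 M [-0.05   0.534  0.005] F [-2.128 -0.005  5.618]
```

Emit:
arm_command:
  delta_pos:
    - [0, 0, 0]
    - [0, 0, 0]
    - [0, 0, 0]
    - [0, 0, 0]
    - [0, 0, 0]
  delta_rot:
    - [0, 0, -0.04]
    - [0, 0, -0.08]
    - [0, 0, -0.11]
    - [0, 0, -0.13]
    - [0, 0, -0.13]
  claw: [1, 1, 1, 1, 1]

```text
t: 18.22
eef_pos: [585.4, 36.2, 142.3]
tcp_rot: [-3.142, -0.0, 2.281]
ft_force: [-4.2, 1.3, 7.1]
opening: 0.294
grip_force: 30.0
```

```bash
python3 st.py
```

```text
18.2167 [585.35   36.162 142.304] [-179.996   -0.024  130.72 ] j6 -0.7619212080417 M [0.31  0.968 0.051] F [-4.156  1.299  7.127]
```

Emit:
arm_command:
  delta_pos:
    - [-0.002, 0, 0]
    - [-0.002, 0, 0]
    - [-0.002, 0, 0]
    - [-0.002, 0, 0]
    - [-0.002, 0, 0]
  delta_rot:
    - [0, 0, -0.03]
    - [0, 0, -0.06]
    - [0, 0, -0.08]
    - [0, 0, -0.09]
    - [0, 0, -0.09]
  claw: [1, 1, 1, 1, 1]

```text
t: 18.63
eef_pos: [585.1, 36.0, 142.3]
tcp_rot: [3.141, 0.0, 2.141]
ft_force: [-2.3, 1.2, 5.2]
opening: 0.291
grip_force: 30.0
```

```bash
python3 st.py
```

```text
18.6333 [585.084  36.025 142.257] [179.987   0.002 122.674] j6 -0.6215594534072062 M [0.11  0.655 0.179] F [-2.305  1.188  5.206]
```

Emit:
arm_command:
  delta_pos:
    - [0, 0, 0]
    - [0, 0, 0]
    - [0, 0, 0]
    - [0, 0, 0]
    - [0, 0, 0]
  delta_rot:
    - [0, 0, -0.02]
    - [0, 0, -0.04]
    - [0, 0, -0.06]
    - [0, 0, -0.06]
    - [0, 0, -0.06]
  claw: [1, 1, 1, 1, 1]

```text
t: 19.05
eef_pos: [585.1, 36.0, 142.2]
tcp_rot: [3.142, 0.0, 2.048]
ft_force: [-2.1, -0.2, 4.8]
opening: 0.296
grip_force: 30.0
```

```bash
python3 st.py
```

```text
19.05 [585.051  35.975 142.219] [179.995   0.005 117.327] j6 -0.5281498467034861 M [-0.005  0.688  0.121] F [-2.148 -0.215  4.825]
```

Running at about 0.12 N m, so this one is loose. I'll keep turning.

Emit:
arm_command:
  delta_pos:
    - [0, 0, -0.001]
    - [0, 0, -0.001]
    - [0, 0, -0.001]
    - [0, 0, -0.001]
    - [0, 0, -0.001]
  delta_rot:
    - [0, 0, -0.03]
    - [0, 0, -0.06]
    - [0, 0, -0.08]
    - [0, 0, -0.09]
    - [0, 0, -0.09]
  claw: [1, 1, 1, 1, 1]

```text
t: 19.47
eef_pos: [584.9, 35.9, 142.1]
tcp_rot: [-3.141, 0.0, 1.906]
ft_force: [-2.9, -0.6, 5.9]
opening: 0.29
grip_force: 30.0
```

```bash
python3 st.py
```

```text
19.4667 [584.916  35.875 142.098] [-179.989    0.01   109.182] j6 -0.38591706249682534 M [-0.189  0.974  0.08 ] F [-2.921 -0.61   5.852]
```

Emit:
arm_command:
  delta_pos:
    - [-0.002, -0.001, 0]
    - [-0.002, -0.001, 0]
    - [-0.002, -0.001, 0]
    - [-0.002, -0.001, 0]
    - [-0.002, -0.001, 0]
  delta_rot:
    - [0, 0, -0.03]
    - [0, 0, -0.06]
    - [0, 0, -0.08]
    - [0, 0, -0.08]
    - [0, 0, -0.08]
  claw: [1, 1, 1, 1, 1]

```text
t: 19.88
eef_pos: [584.7, 35.8, 142.0]
tcp_rot: [3.141, 0.0, 1.781]
ft_force: [-2.4, 0.8, 5.3]
opening: 0.293
grip_force: 30.0
```

```bash
python3 st.py
```

```text
19.8833 [584.662  35.763 142.025] [179.977   0.006 102.029] j6 -0.26159446863262353 M [0.021 0.657 0.101] F [-2.434  0.832  5.3  ]
```

Emit:
arm_command:
  delta_pos:
    - [0, 0, 0]
    - [0, 0, 0]
    - [0, 0, 0]
    - [0, 0, 0]
    - [0, 0, 0]
  delta_rot:
    - [0, 0, -0.03]
    - [0, 0, -0.06]
    - [0, 0, -0.08]
    - [0, 0, -0.08]
    - [0, 0, -0.08]
  claw: [1, 1, 1, 1, 1]

```text
t: 20.3
eef_pos: [584.5, 35.7, 141.9]
tcp_rot: [3.142, 0.0, 1.655]
ft_force: [-2.4, -0.3, 5.8]
opening: 0.293
grip_force: 30.0
```

```bash
python3 st.py
```

```text
20.3 [584.531  35.693 141.949] [179.997   0.008  94.829] j6 -0.13588539033759003 M [-0.096  0.721  0.091] F [-2.415 -0.288  5.764]
```

Emit:
arm_command:
  delta_pos:
    - [0, 0, -0.001]
    - [0, 0, -0.001]
    - [0, 0, -0.001]
    - [0, 0, -0.001]
    - [0, 0, -0.001]
  delta_rot:
    - [0, 0, -0.03]
    - [0, 0, -0.06]
    - [0, 0, -0.07]
    - [0, 0, -0.07]
    - [0, 0, -0.07]
  claw: [1, 1, 1, 1, 1]

```text
t: 20.72
eef_pos: [584.4, 35.7, 141.9]
tcp_rot: [-3.142, 0.0, 1.546]
ft_force: [-2.9, -0.5, 7.4]
opening: 0.293
grip_force: 30.0
```

```bash
python3 st.py
```

```text
20.7167 [584.43   35.691 141.912] [-179.998    0.014   88.552] j6 -0.026199703304221555 M [-0.062  1.038  0.225] F [-2.877 -0.469  7.359]
```

Emit:
arm_command:
  delta_pos:
    - [0, 0, 0]
    - [0, 0, 0]
    - [0, 0, 0]
    - [0, 0, 0]
    - [0, 0, 0]
  delta_rot:
    - [0, 0, -0.02]
    - [0, 0, -0.035]
    - [0, 0, -0.035]
    - [0, 0, -0.035]
    - [0, 0, -0.035]
  claw: [1, 1, 1, 1, 1]

```text
t: 21.13
eef_pos: [584.4, 35.7, 141.9]
tcp_rot: [-3.141, 0.0, 1.491]
ft_force: [-4.1, -0.5, 7.2]
opening: 0.296
grip_force: 30.0
```

```bash
python3 st.py
```

```text
21.1333 [584.374  35.691 141.883] [-179.987    0.019   85.421] j6 0.028528901765898243 M [-0.066  1.019  0.312] F [-4.091 -0.48   7.173]
```

The third screw was loose and is now tight at 0.31 N m. I'll return the driver to the stand.

Emit:
arm_command:
  delta_pos:
    - [0, 0, 0]
    - [0, 0, 0]
    - [0, 0, 0.03]
    - [0, 0, 0.08]
    - [0, 0, 0.12]
  delta_rot:
    - [0, 0, 0.05]
    - [0, 0, 0.08]
    - [0, 0, 0.08]
    - [0, 0, 0.08]
    - [0, 0, 0.08]
  claw: [1, 1, 1, 1, 1]

```text
t: 21.55
eef_pos: [584.8, 35.6, 172.1]
tcp_rot: [3.141, 0.0, 1.614]
ft_force: [0.0, 0.8, -1.6]
opening: 0.29
grip_force: 30.0
```

Emit:
arm_command:
  delta_pos:
    - [-0.03, 0.14, 0]
    - [-0.06, 0.28, 0]
    - [-0.09, 0.42, 0]
    - [-0.12, 0.56, 0]
    - [-0.15, 0.7, 0]
  delta_rot:
    - [0, 0, 0.078]
    - [0, 0, 0.156]
    - [0, 0, 0.234]
    - [0, 0, 0.312]
    - [0, 0, 0.39]
  claw: [1, 1, 1, 1, 1]

```text
t: 21.97
eef_pos: [546.8, 212.2, 171.9]
tcp_rot: [3.141, 0.0, 2.233]
ft_force: [0.1, -0.2, -1.0]
opening: 0.294
grip_force: 30.0
```

Emit:
arm_command:
  delta_pos:
    - [-0.03, 0.13, 0]
    - [-0.06, 0.26, 0]
    - [-0.09, 0.38, 0]
    - [-0.105, 0.447, 0]
    - [-0.105, 0.447, 0]
  delta_rot:
    - [0, 0, 0.075]
    - [0, 0, 0.15]
    - [0, 0, 0.225]
    - [0, 0, 0.3]
    - [0, 0, 0.351]
  claw: [1, 1, 1, 1, 1]

```text
t: 22.38
eef_pos: [519.9, 325.7, 171.7]
tcp_rot: [3.14, 0.0, 2.788]
ft_force: [0.5, 0.0, -1.1]
opening: 0.295
grip_force: 30.0
```

Emit:
arm_command:
  delta_pos:
    - [0, 0, 0]
    - [0, 0, 0]
    - [0, 0, 0]
    - [0, 0, 0]
    - [0, 0, 0]
  delta_rot:
    - [0, 0, 0]
    - [0, 0, 0]
    - [0, 0, 0]
    - [0, 0, 0]
    - [0, 0, 0]
  claw: [1, 1, 1, 1, 1]

```text
t: 22.8
eef_pos: [521.2, 321.8, 171.3]
tcp_rot: [3.141, 0.0, 2.777]
ft_force: [-0.5, -0.2, -1.9]
opening: 0.295
grip_force: 30.0
```

```bash
python3 st.py
```

```text
22.8 [521.223 321.829 171.295] [179.991   0.005 159.123] j6 -0.7611099849929469 M [ 0.041 -0.002 -0.068] F [-0.535 -0.242 -1.875]
```

Emit:
arm_command:
  delta_pos:
    - [-0.001, 0.002, -0.06]
    - [-0.001, 0.002, -0.12]
    - [-0.001, 0.002, -0.17]
    - [-0.001, 0.002, -0.2]
    - [-0.001, 0.002, -0.22]
  delta_rot:
    - [0, 0, 0]
    - [0, 0, 0]
    - [0, 0, 0]
    - [0, 0, 0]
    - [0, 0, 0]
  claw: [1, 1, 1, 1, 1]

```text
t: 23.22
eef_pos: [520.7, 322.5, 115.4]
tcp_rot: [-3.141, -0.001, 2.779]
ft_force: [0.3, -0.3, -0.6]
opening: 0.293
grip_force: 30.0
```

Emit:
arm_command:
  delta_pos:
    - [0, 0, -0.05]
    - [0, 0, -0.1]
    - [0, 0, -0.13]
    - [0, 0, -0.145]
    - [0, 0, -0.15]
  delta_rot:
    - [0, 0, 0]
    - [0, 0, 0]
    - [0, 0, 0]
    - [0, 0, 0]
    - [0, 0, 0]
  claw: [1, 1, 1, 1, 1]

```text
t: 23.63
eef_pos: [520.7, 322.8, 78.4]
tcp_rot: [-3.141, -0.0, 2.779]
ft_force: [-0.5, -0.3, -0.5]
opening: 0.295
grip_force: 30.0
```

```bash
python3 st.py
```

```text
23.6333 [520.716 322.823  78.356] [-179.985   -0.019  159.247] j6 -0.7614736502353832 M [-0.004  0.039  0.014] F [-0.526 -0.281 -0.501]
```

Emit:
arm_command:
  delta_pos:
    - [0, 0, -0.003]
    - [0, 0, -0.006]
    - [0, 0, -0.008]
    - [0, 0, -0.008]
    - [0, 0, -0.008]
  delta_rot:
    - [0, 0, 0]
    - [0, 0, 0]
    - [0, 0, 0]
    - [0, 0, 0]
    - [0, 0, 0]
  claw: [1, 1, 1, 1, 1]

```text
t: 24.05
eef_pos: [520.8, 322.9, 77.0]
tcp_rot: [3.141, 0.0, 2.78]
ft_force: [-0.0, -0.3, -1.4]
opening: 0.292
grip_force: 30.0
```

```bash
python3 st.py
```

```text
24.05 [520.813 322.945  76.967] [179.976   0.018 159.262] j6 -0.7616418201592755 M [0.017 0.055 0.019] F [-0.033 -0.337 -1.431]
```

Emit:
arm_command:
  delta_pos:
    - [0, 0, -0.002]
    - [0, 0, -0.003]
    - [0, 0, -0.003]
    - [0, 0, -0.003]
    - [0, 0, -0.003]
  delta_rot:
    - [0, 0, 0]
    - [0, 0, 0]
    - [0, 0, 0]
    - [0, 0, 0]
    - [0, 0, 0]
  claw: [1, 1, 1, 1, 0.6]

```text
t: 24.47
eef_pos: [520.8, 322.9, 76.0]
tcp_rot: [3.141, 0.0, 2.78]
ft_force: [0.2, 0.3, 0.6]
opening: 0.324
grip_force: 0.0
```

Emit:
arm_command:
  delta_pos:
    - [0, 0, 0]
    - [0, 0, 0]
    - [0, 0, 0]
    - [0, 0, 0]
    - [0, 0, 0]
  delta_rot:
    - [0, 0, 0]
    - [0, 0, 0]
    - [0, 0, 0]
    - [0, 0, 0]
    - [0, 0, 0]
  claw: [0, 0, 0, 0, 0]

```text
t: 24.88
eef_pos: [520.7, 322.9, 75.9]
tcp_rot: [3.142, -0.0, 2.78]
ft_force: [-0.7, -0.2, -0.5]
opening: 0.658
grip_force: 0.0
```

Emit:
arm_command:
  delta_pos:
    - [0, 0, 0]
    - [0, 0, 0]
    - [0, 0, 0]
    - [0, 0, 0]
    - [0, 0, 0]
  delta_rot:
    - [0, 0, 0]
    - [0, 0, 0]
    - [0, 0, 0]
    - [0, 0, 0]
    - [0, 0, 0]
  claw: [0, 0, 0, 0, 0]

```text
t: 25.3
eef_pos: [520.7, 322.9, 75.9]
tcp_rot: [3.141, 0.0, 2.78]
ft_force: [-0.4, -0.2, 0.2]
opening: 0.981
grip_force: 0.0
```

Emit:
arm_command:
  delta_pos:
    - [0, 0, 0]
    - [0, 0, 0]
    - [0, 0, 0]
    - [0, 0, 0]
    - [0, 0, 0]
  delta_rot:
    - [0, 0, 0]
    - [0, 0, 0]
    - [0, 0, 0]
    - [0, 0, 0]
    - [0, 0, 0]
  claw: [0, 0, 0, 0, 0]

```text
t: 25.72
eef_pos: [520.7, 322.9, 75.9]
tcp_rot: [3.142, -0.0, 2.78]
ft_force: [-0.1, -0.3, 0.9]
opening: 1.001
grip_force: 0.0
```

Released. I'll rise, then offset as in the earlier view to check the driver, while backing off.

Emit:
arm_command:
  delta_pos:
    - [0, 0, 0.1]
    - [0, 0, 0.24]
    - [0, 0, 0.38]
    - [0.1, -0.04, 0.5]
    - [0.25, -0.1, 0.5]
  delta_rot:
    - [0, 0, 0]
    - [0, 0, 0]
    - [0, 0, 0]
    - [0, 0, 0]
    - [0, 0, 0]
  claw: [0, 0, 0, 0, 0]

```text
t: 26.13
eef_pos: [583.7, 299.8, 208.3]
tcp_rot: [3.135, 0.006, 2.783]
ft_force: [0.3, -0.4, -0.0]
opening: 1.002
grip_force: 0.0
```

Emit:
arm_command:
  delta_pos:
    - [0.02, 0, 0]
    - [0.02, 0, 0]
    - [0.02, 0, 0]
    - [0.02, 0, 0]
    - [0.02, 0, 0]
  delta_rot:
    - [0, 0, 0]
    - [0, 0, 0]
    - [0, 0, 0]
    - [0, 0, 0]
    - [0, 0, 0]
  claw: [0, 0, 0, 0, 0]

```text
t: 26.55
eef_pos: [587.2, 298.4, 200.5]
tcp_rot: [-3.141, -0.001, 2.781]
ft_force: [0.6, -0.3, 0.3]
opening: 1.003
grip_force: 0.0
```

```bash
python3 - <<'E'
from h import *
im=read_camera("wrist")[:250];sc=read_camera("scene")[80:330,150:430]
cv2.imwrite("pics/end.png",np.hstack([im[:,100:500],sc])[:,:,::-1])
E
```

```text
(no output)
```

View pics/end.png

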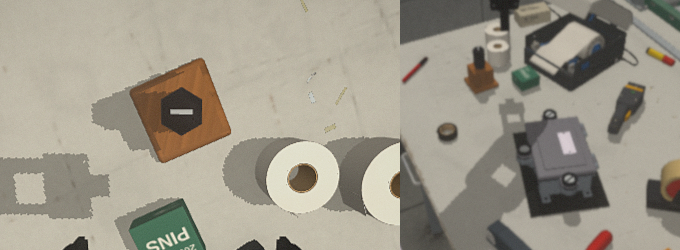

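The driver stands upright in its stand, with its hexagon at crop (182,111). The other items are where they were and the robot touches nothing.

```bash
python3 -c "
from cell import *
print(job_done())"
```

```text
the job is handed in; nothing more can be done
None
```

I tried all three screws. The two loose ones are run in tight, each stopped at about 0.3 N m, and the third was already tight; the driver is back in its stand, blade down, and the job was handed in at about 27 s, with no verdict returned.

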